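# Load a slide carrier onto the scanner's locating pins

## Robot

A 6-joint arm with a two-finger parallel gripper is mounted at the origin on the work surface. World frame = base frame: x ahead of the robot, y to its left, z up, the work surface at z = 0. Lengths are in m, angles in rad, forces in N, time in s.
With the tool pointing down it reaches from about 0.375 to 0.925 m from the base axis. Payload 5.7 kg.
Tool frame: the origin (TCP) lies on the centre line of the jaws, within the pads' length; the fingertips stand 14 mm ahead of it and the grasp point (between the pads) lies 5 mm behind it (robot.tcp_to_tips is the distance from the TCP to the fingertips, in m); z points along the fingers, y is the direction in which the jaws open and shut (so a half turn about z gives the same grasp; the last joint's range is limited). The gripper opens to 85 mm and grips with 20 to 120 N. Pads are 22 mm wide; open, the fingers measure 114 mm over their backs; the gripper's body (76 mm by 85 mm) begins 54 mm behind the grasp point. The pads swing forward as they close: fully open they stand 13 mm farther back than shut.
Start: joints at [-0.115, 0.359, 1.51, -0, 1.272, -0.115], TCP at [0.6, -0, 0.245] pointing down, gripper open.
Joint ranges: [-2.97, 2.97], [-1.01, 2.36], [0.21, 2.38], [-0.96, 4.11], [0.2, 2.71], [-2.98, 2.98]. Speed limits (rad/s): [2.39, 2.39, 3.14, 3.14, 3.14, 3.14].

## Interface

Orientations are given as a unit quaternion [x, y, z, w].
In Python, from workcell import robot, command_gripper, ik, cams, spotter, monitor gives the robot as it stands. The module is installed in compiled form; this text tells all that it offers. Calls block until the motion is done:
- robot.move_to(position, orientation): joint-space move of the TCP to a pose.
- robot.servo_line(position, rate=0.15, rotation=None, f_stop=None): straight line of the TCP; rotation=None keeps the orientation; rate is the mean speed in m/s. With f_stop (N) it stops when the force on the tool has changed by that much, and returns True; else False.
- robot.movej(angles): joint-space move.
- command_gripper(opening, squeeze=None): finger opening in m; squeeze is the grip in N (None keeps the last); returns when the fingers have stopped.
- robot.hold(seconds).
- ik(position, orientation): joint angles nearest the present ones, or None.
- cams.snapshot(name): name is "scene" or "side" or "wrist"; returns the picture (400x640x3 uint8, red, green, blue); there is no depth.
- cams.get_calibration(name): a dict with "fovy" (degrees; the focal length in pixels is half the picture's height over the tangent of half this angle, whatever the lens; pixels are square), "cx", "cy" (the principal point, pixels), "k1" (the pictures are not rectified: a ray, as slopes to the right and down, at radius r is drawn at 1 + k1 r^2 times it, then the intrinsics apply), "cam_to_world" (4x4, takes a point from camera to world coordinates); the wrist camera has in their place "mount" (4x4, takes a point from camera to tool coordinates, whose origin is the TCP and whose axes are the flange's). Camera axes: x right, y down, z forward; pixel columns grow to the right and rows downward; lengths in m; the calibration is good to about 2 mm. A picture is of the moment at which its call begins: read the wrist's pose just before it. get_calibration takes no time and is no camera call.
A pose or a line that the arm cannot do raises robot.PlanningError and nothing moves.
- robot.close_job(): hands the job in, once; it reports no verdict.
Trained networks look in the newest picture that a camera, given by its name, has taken for a name from the list of things; names that differ only in an ending like _2 or _b are one class to them, and where a whole thing is asked for, a point or a joint stands for the part that bears it (a point fixed in the world has none). Each returns a list of dicts, best first, with "score" (0 to 1); they miss things now and then, are a little off and sometimes report something else, mostly with a low value. They report only what shows in the picture. A call takes as long as a camera call.
- spotter.outline_of(camera, name): "region" (400x640 bool, what is visible of it) and "rect" ([centre column, centre row, width, height] in pixels, round what is visible of it).
Readings, each from a call of its own:
- monitor.read_time_s(): time.
- monitor.read_q(): joint angles.
- monitor.read_joint_velocities(): joint speeds.
- monitor.read_tau(): joint torques, N m.
- monitor.read_tool_pos(): TCP position.
- monitor.read_orientation(): TCP orientation.
- monitor.read_contact_force(): force on the tool from outside, world axes, zero at the start.
- monitor.read_wrist_torque(): the same for the moment, N m.
- monitor.read_gripper_width(): finger opening in m.
Only numpy, scipy, OpenCV 4.12 (cv2) and the standard library are available. Lean on these libraries where they do the work, as an engineer would, in place of code of your own. Each camera call takes 0.05 s, during which the arm holds its last target.

## Task

Pick up the black slide carrier by its handle and, keeping it level, lay it on the grey loading bed of the slide scanner and slide it gently, never pressing hard on the pins, until both its holes drop over the two locating pins and it lies flat on the bed. Then swing the red clamp arm fully round over the carrier's edge, let go of everything, and leave the other things on the bench where they are.

Things in the scene. Friction and masses are not known exactly. Their poses are not given: they have to be found in the camera images.
- carrier: Loose slide carrier: black plate 100 mm (x) by 170 mm (y), 6 mm thick, 0.2 to 0.4 kg, with two glass slides fixed on it and an upright aluminium handle at its centre. Origin: centre of the plate's underside, z up. Two round through holes, 11 mm diameter, at x = 0, y = +65 and -65 mm. A half turn about z makes no difference. Starts flat on the bench.
- carrier_handle (a point): Middle of the top of the carrier's handle, 40 mm above the plate's underside. The handle is a solid bar 60 mm long (carrier y), 16 mm wide (carrier x), reaching from the plate's top (6 mm) to 40 mm. Grip it across its width from above.
- stage: The slide scanner's loading bed, fixed to the bench: grey block 220 mm (x) by 270 mm (y), flat top 30 mm above its origin (centre of its underside). A white scanner housing 160 mm tall stands on its +y side, from y = 180 mm outward. Two steel locating pins stand on the bed; see pins_nominal.
- bed_centre (a point): Centre of the bed's top surface, axes as stage. A seated carrier lies flat on this surface, pins through both holes (1.5 mm play all round), its x axis along stage x either way round. While the carrier is still up off the bed, pressing it on pins or bed with more than 35 N is too hard.
- pins_nominal (a point): Point midway between the two pins' tops if their adjustable bar stood at its middle, 8 mm above the bed centre. Pins: stage y = +65 and -65 mm, 8 mm diameter, 8 mm tall, top 1.5 mm tapered to 5.2 mm. Both really stand at one stage x from -14 to +14 mm, new each time, given by no reading, locked during the job. A carrier that misses rests on the pin tops; over them it drops 8 mm.
- clamp (a joint): Angle (rad) of the red clamp arm about its upright pivot. 0: arm along stage +x, clear of the carrier; grows anticlockwise seen from above; 1.571 (end stop): arm along stage +y over the carrier's edge, fully closed. Starts at -0.5 to 0.1, stays where left; about 1 N at the peg moves it. Arm 16 mm wide, underside 8 mm above the bed; a carrier that has not dropped blocks it.
- clamp_pivot (a point): Pivot of the clamp arm, fixed at stage x = +30 mm, y = -110 mm, 8 mm above the bed (underside of the arm).
- clamp_peg (a point): Top of the upright red peg on the clamp arm by which it is pushed or pinched: round, 12 mm diameter, 50 mm from the pivot; it stands 32 mm tall on the arm, from 16 to 48 mm above the bed. This point is 48 mm above the bed.
- dropper_a: Bystander, to be left alone: small amber dropper bottle, 32 mm across, 70 mm tall. Origin at the centre of its underside.
- dropper_b: Bystander, to be left alone: small green dropper bottle, 32 mm across, 70 mm tall. Origin at the centre of its underside.
- mug: Bystander, to be left alone: blue insulated mug, 84 mm across, 130 mm tall. Origin at the centre of its underside.
- slide_box: Bystander, to be left alone: orange open slide box, 90 x 120 x 32 mm. Origin at the centre of its underside.
- dish: Bystander, to be left alone: shallow clear dish, 90 mm across, 16 mm tall. Origin at the centre of its underside.
- marker: Bystander, to be left alone: white and blue marker pen, 130 mm long, lying. Origin at the centre of its underside.

How it is judged:
On the way, in this order (a step that is already met when the one before it is completed fails the run):
1. the carrier is over the loading bed, its centre within 50 mm of the bed's centre (horizontal distance between carrier and bed_centre below 0.05 m and z of carrier in the frame of bed_centre above 0.004 m).
2. with the clamp arm still open (below 0.4 rad), the carrier has dropped over both pins and lies flat on the bed (z of carrier in the frame of bed_centre between -0.003 and 0.002 m and angle between carrier's own z axis and vertical below 0.03 rad and x of carrier in the frame of bed_centre between -0.02 and 0.02 m and y of carrier in the frame of bed_centre between -0.004 and 0.004 m and angle between the x axis of carrier and the x axis of stage, either way round below 0.06 rad and value of joint clamp below 0.4 rad), for 0.3 s.
At the end, for the whole second after the job is handed in: Carrier on the bed, pins through both holes: underside within 2 mm of the bed, tilt under 0.03 rad, centre within 4 mm (stage y) and 20 mm (stage x) of the bed centre, x axes within 0.06 rad; clamp beyond 1.4 rad; carrier released, at rest (z of carrier in the frame of bed_centre between -0.003 and 0.002 m and angle between carrier's own z axis and vertical below 0.03 rad and x of carrier in the frame of bed_centre between -0.02 and 0.02 m and y of carrier in the frame of bed_centre between -0.004 and 0.004 m and angle between the x axis of carrier and the x axis of stage, either way round below 0.06 rad and value of joint clamp above 1.4 rad and linear speed of carrier below 0.02 m/s and contact force between the fingers and carrier below 0.1 N); the robot touches nothing.
It fails at once if while the carrier is still more than 2.5 mm off the bed it is pressed against the pins, clamp or bed with more than 35 N (contact force between carrier and stage above 35 N and z of carrier in the frame of bed_centre above 0.0025 m).
It fails at once if the carrier is tilted by more than 0.3 rad (angle between carrier's own z axis and vertical above 0.3 rad).
It fails at once if another thing on the bench is shifted by more than 20 mm (distance of any of dropper_a, dropper_b, mug, slide_box, dish, marker from where it was at the start of the episode above 0.02 m).
It also fails if it takes over 72 s, if anything falls off the work surface, if the arm or the gripper's body presses on something with over 40 N, if the wrist force passes 120 N, or if a joint passes its speed limit or range.

## Working session

There is one attempt and no reset: what is moved stays moved. The work goes in short steps, each a Python script; the robot and the scene stay as the last script left them, time stands still between calls to the robot, and variables do not carry over. Pictures are saved under pics/ and viewed, and the job is handed in when it is done.

```bash
mkdir -p pics
cat > h.py <<'E'
import numpy as np, cv2
from workcell import robot, command_gripper, ik, cams, spotter, monitor
from scipy.spatial.transform import Rotation as R
def snap(name,fn):
    im=cams.snapshot(name); cv2.imwrite('pics/'+fn,im[:,:,::-1]); return im
E
python3 - <<'E'
from h import *
for n in ["scene","side","wrist"]:
    snap(n,n+'0.png'); c=cams.get_calibration(n); print(n,{k:(np.round(v,4).tolist()) for k,v in c.items()})
    for t in ["carrier","carrier_handle","stage","clamp","clamp_peg"]:
        r=spotter.outline_of(n,t); print(t,[(round(d['score'],2),np.round(d['rect']).tolist()) for d in r[:2]])
print(monitor.read_time_s(),monitor.read_orientation(),monitor.read_tool_pos(),robot.tcp_to_tips)
E
```

```text
scene {'fovy': 52.0485, 'cx': 316.018, 'cy': 202.4906, 'k1': -0.0639, 'cam_to_world': [[0.1402, 0.7158, -0.6841, 1.2443], [0.99, -0.1132, 0.0845, -0.1692], [-0.0169, -0.6891, -0.7245, 0.7531], [0.0, 0.0, 0.0, 1.0]]}
carrier [(0.88, [266.0, 191.0, 69.0, 29.0])]
carrier_handle [(0.59, [264.0, 190.0, 66.0, 29.0])]
stage [(0.58, [458.0, 170.0, 219.0, 141.0])]
clamp [(0.64, [384.0, 209.0, 12.0, 26.0])]
clamp_peg [(0.71, [382.0, 210.0, 17.0, 23.0])]
side {'fovy': 49.168, 'cx': 317.5869, 'cy': 203.9452, 'k1': -0.109, 'cam_to_world': [[0.9356, -0.2697, 0.2278, 0.377], [-0.3529, -0.7271, 0.5889, -0.7225], [0.0068, -0.6314, -0.7754, 0.8947], [0.0, 0.0, 0.0, 1.0]]}
carrier [(0.8, [274.0, 276.0, 53.0, 72.0]), (0.41, [246.0, 127.0, 138.0, 158.0])]
carrier_handle [(0.82, [277.0, 277.0, 55.0, 70.0])]
stage [(0.89, [247.0, 126.0, 136.0, 152.0])]
clamp [(0.66, [295.0, 162.0, 26.0, 17.0])]
clamp_peg [(0.68, [296.0, 164.0, 22.0, 20.0]), (0.67, [248.0, 126.0, 137.0, 154.0])]
wrist {'fovy': 58.9085, 'cx': 317.1636, 'cy': 194.4932, 'k1': -0.0808, 'mount': [[-0.0005, -0.9466, -0.3224, 0.0837], [1.0, 0.0001, -0.0018, 0.0002], [0.0017, -0.3224, 0.9466, -0.1279], [0.0, 0.0, 0.0, 1.0]]}
carrier [(0.55, [219.0, 312.0, 84.0, 115.0]), (0.55, [472.0, 182.0, 42.0, 40.0])]
carrier_handle [(0.83, [219.0, 314.0, 83.0, 119.0])]
stage [(0.77, [269.0, 72.0, 255.0, 139.0])]
clamp [(0.9, [340.0, 96.0, 80.0, 22.0])]
clamp_peg [(0.64, [340.0, 96.0, 78.0, 26.0]), (0.17, [219.0, 314.0, 84.0, 122.0])]
0.9 [ 7.07116474e-01  7.07097087e-01 -1.80488144e-05 -3.21360924e-05] [5.99964162e-01 9.36038647e-06 2.45280956e-01] 0.014
```

View pics/scene0.png

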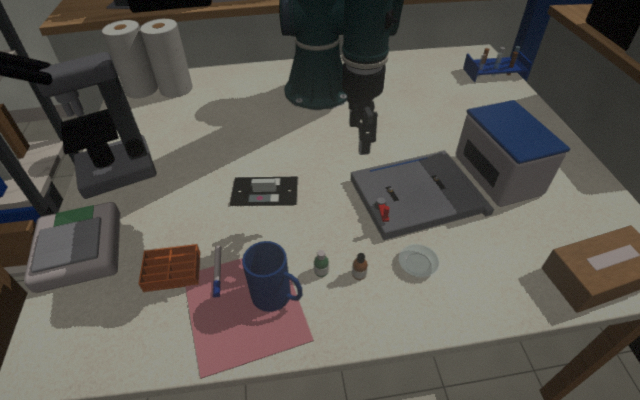

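View pics/side0.png

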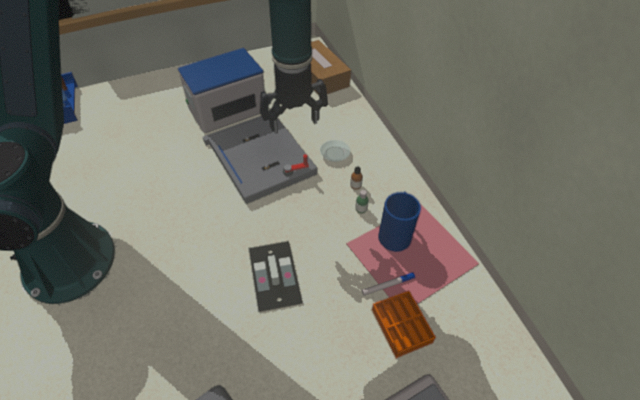

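View pics/wrist0.png

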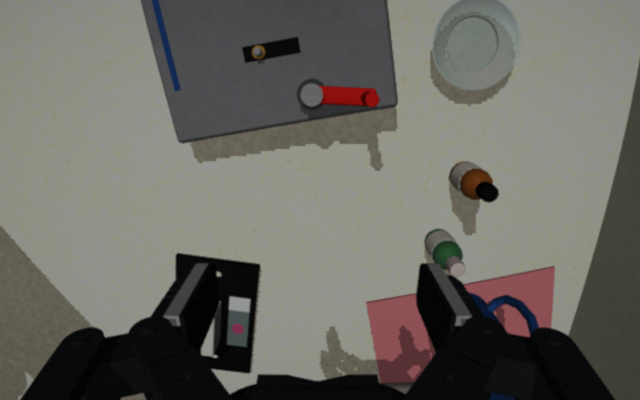

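Wrist view shows the carrier at about (218,312), the bed's near edge at row ~140, one pin at (258,52) in its black slot and the clamp pivot at (312,95) with the peg at (371,98). I'll turn these into positions, then take closer views.

```bash
cat >> h.py <<'E'
def pose():
    T=np.eye(4); T[:3,:3]=R.from_quat(monitor.read_orientation()).as_matrix(); T[:3,3]=monitor.read_tool_pos(); return T
def camT(name,T=None):
    c=cams.get_calibration(name)
    return c, (T@np.array(c['mount']) if name=='wrist' else np.array(c['cam_to_world']))
def K(c):
    f=200/np.tan(np.radians(c['fovy'])/2); return np.array([[f,0,c['cx']],[0,f,c['cy']],[0,0,1.]])
def pix2w(name,uv,z,T=None):
    c,M=camT(name,T); uv=np.array(uv,float).reshape(-1,1,2)
    p=cv2.undistortPoints(uv,K(c),np.array([c['k1'],0,0,0,0.]))[:,0]
    d=np.c_[p,np.ones(len(p))]@M[:3,:3].T; o=M[:3,3]; s=(z-o[2])/d[:,2]
    return o+d*s[:,None]
def w2pix(name,P,T=None):
    c,M=camT(name,T); Q=(np.atleast_2d(P)-M[:3,3])@M[:3,:3]
    return cv2.projectPoints(Q,np.zeros(3),np.zeros(3),K(c),np.array([c['k1'],0,0,0,0.]))[0][:,0]
E
python3 - <<'E'
from h import *
T=pose()
W=lambda uv,z:np.round(pix2w('wrist',uv,z,T),4).tolist()
print('carrier corners',W([[177,255],[259,265],[250,372],[219,274]],0.006))
print('stage corners',W([[179,141],[397,104]],0.03),'pin',W([[258,49]],0.038),'pivot',W([[312,94]],0.046),'peg',W([[371,98]],.078))
print('scene carrier',np.round(pix2w('scene',[[266,191]],0.006),3), 'stage corners',np.round(pix2w('scene',[[382,233],[350,186],[490,207],[436,152]],0.03),3).tolist())
print('side carrier',np.round(pix2w('side',[[274,276]],0.006),3), 'corners',np.round(pix2w('side',[[250,247],[289,242],[302,302],[262,310]],0.006),3).tolist())
E
```

```text
carrier corners [[0.4336, -0.117, 0.006], [0.5307, -0.1294, 0.006], [0.5079, -0.2966, 0.006], [0.4816, -0.1422, 0.006]]
stage corners [[0.4631, 0.0226, 0.03], [0.6754, 0.0576, 0.03]] pin [[0.547, 0.1064, 0.038]] pivot [[0.595, 0.0673, 0.046]] peg [[0.6434, 0.0659, 0.078]]
scene carrier [[ 0.478 -0.205  0.006]] stage corners [[0.68, 0.05, 0.03], [0.518, 0.008, 0.03], [0.642, 0.328, 0.03], [0.423, 0.269, 0.03]]
side carrier [[ 0.467 -0.214  0.006]] corners [[0.436, -0.117, 0.006], [0.53, -0.136, 0.006], [0.506, -0.299, 0.006], [0.417, -0.287, 0.006]]
```

Run:
```python
from h import *
q=[.7071068,.7071068,0,0]
def up(im,fn): cv2.imwrite('pics/'+fn,cv2.resize(im,(800,500),interpolation=cv2.INTER_CUBIC)[:,:,::-1])
robot.move_to([0.56,0.05,0.26],q); robot.hold(.2); T=pose(); np.save('T1.npy',T); im=cams.snapshot('wrist'); np.save('w1.npy',im); up(im,'w1.png')
robot.move_to([0.49,-0.33,0.26],q); robot.hold(.2); T=pose(); np.save('T2.npy',T); im=cams.snapshot('wrist'); np.save('w2.npy',im); up(im,'w2.png')
for t in ["carrier","carrier_handle"]:
    r=spotter.outline_of('wrist',t); print(t,[(round(d['score'],2),np.round(d['rect']).tolist()) for d in r[:2]])
    if r: np.save(t+'.npy',r[0]['region'])
print(monitor.read_time_s())
```

```text
carrier [(0.97, [298.0, 63.0, 114.0, 126.0])]
carrier_handle [(0.84, [297.0, 64.0, 112.0, 128.0])]
3.3083
```

View pics/w1.png

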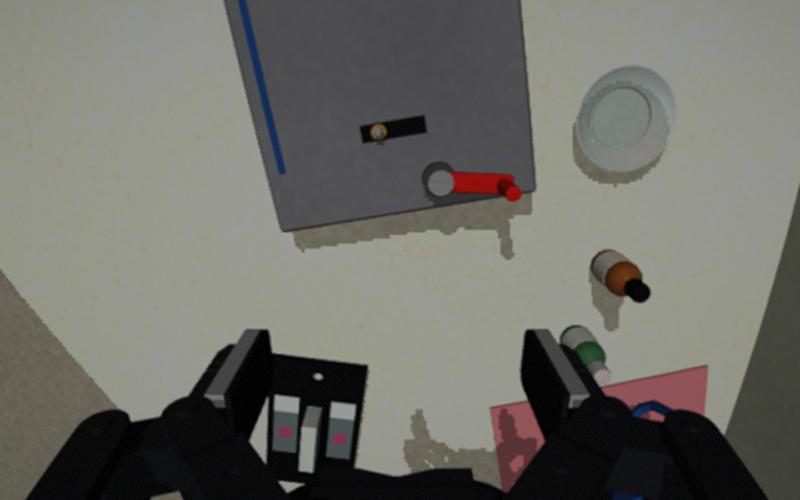

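View pics/w2.png

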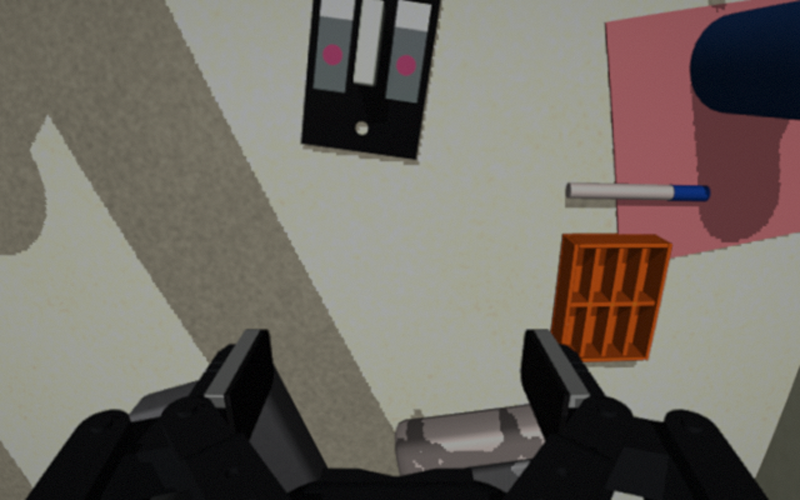

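Run:
```python
from h import *
q=[.7071068,.7071068,0,0]
def up(im,fn): cv2.imwrite('pics/'+fn,cv2.resize(im,(800,500),interpolation=cv2.INTER_CUBIC)[:,:,::-1])
robot.move_to([0.545,0.10,0.30],q); robot.hold(.2); T=pose(); np.save('T3.npy',T); im=cams.snapshot('wrist'); np.save('w3.npy',im); up(im,'w3.png')
robot.move_to([0.475,-0.27,0.27],q); robot.hold(.2); T=pose(); np.save('T4.npy',T); im=cams.snapshot('wrist'); np.save('w4.npy',im); up(im,'w4.png')
print(monitor.read_time_s())
```

```text
6.8167
```

View pics/w3.png

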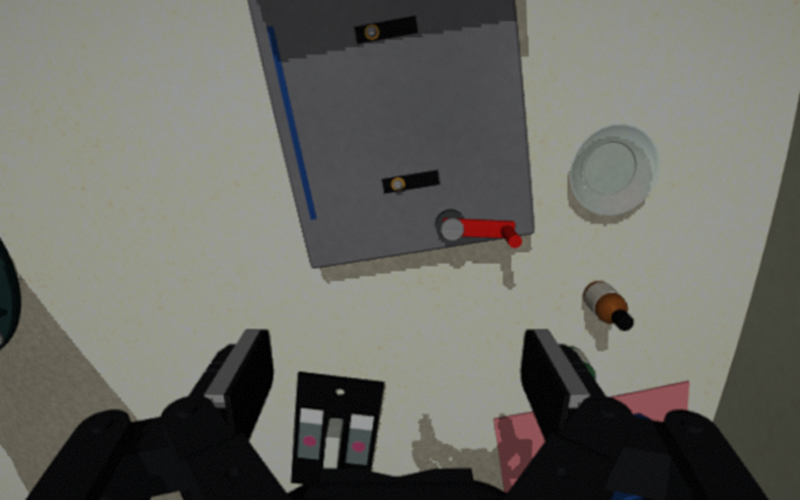

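View pics/w4.png

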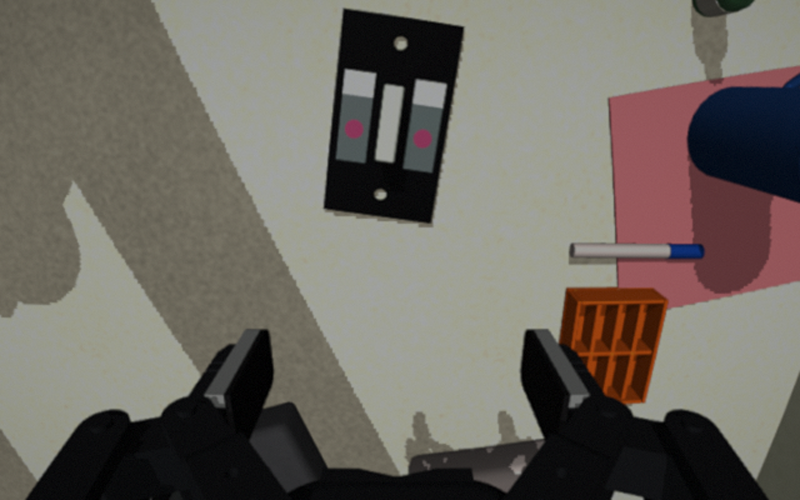

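w3 shows both pins at (372,32) and (398,184) in the 800-px picture. w4 shows the whole carrier, with holes at (400,43) and (380,194). I'll zoom in for sub-pixel positions.

Run:
```python
import numpy as np,cv2
w3=np.load('w3.npy');w4=np.load('w4.npy')
def crop(im,u,v,r=20): 
    u,v=int(u),int(v); p=cv2.copyMakeBorder(im,r,r,r,r,cv2.BORDER_CONSTANT); c=p[v:v+2*r,u:u+2*r]; return cv2.resize(c,(400,300*1) if 0 else (390,390),interpolation=cv2.INTER_NEAREST)
a=np.hstack([crop(w3,298,26,15),crop(w3,318,147,15)])
b=np.hstack([crop(w4,320,35,15),crop(w4,304,155,15)])
cv2.imwrite('pics/za.png',a[:,:,::-1]);cv2.imwrite('pics/zb.png',b[:,:,::-1])
```

```text
(no output)
```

View pics/za.png

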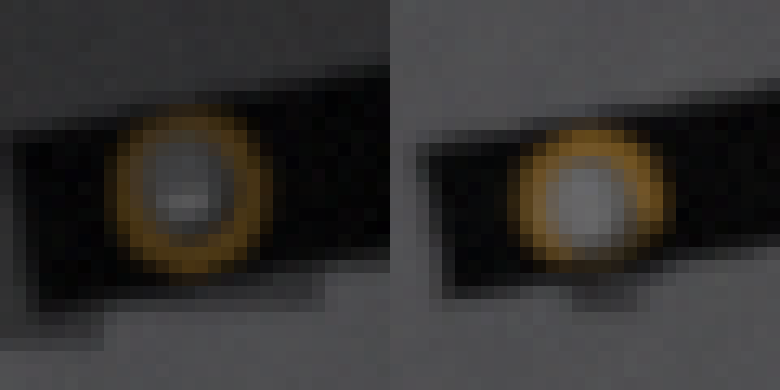

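View pics/zb.png

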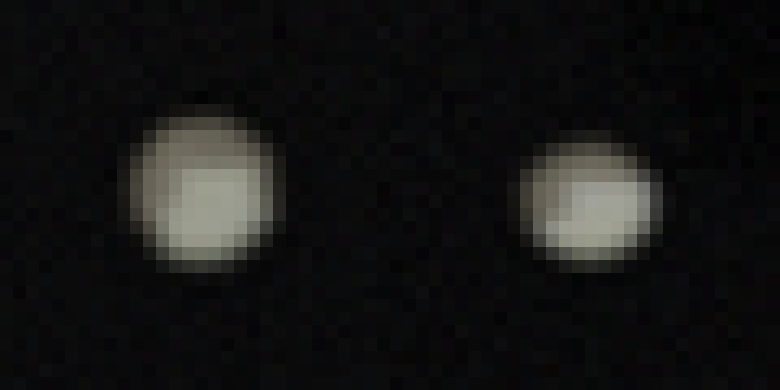

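Run:
```python
from h import *
from scipy.optimize import least_squares
T3=np.load('T3.npy');T4=np.load('T4.npy');w4=np.load('w4.npy')
ring=pix2w('wrist',[[297.1,25.1],[318.1,146.7]],.031,T3)
top=pix2w('wrist',[[296.7,24.6],[317.5,146.5]],.0375,T3)
print('ring',ring,'top',top)
for p in (ring,top):
    d=p[0]-p[1]; print(np.linalg.norm(d), 'yaw',np.arctan2(-d[0],d[1]),'mid',p.mean(0))
# stage edge corners
e=pix2w('wrist',np.array([[314,268],[534,233]])/1.25,.03,T3); d=e[1]-e[0]; print('stage front',e,np.linalg.norm(d),np.arctan2(d[1],d[0]))
ys=np.array([-np.sin(.17),np.cos(.17)])
h=pix2w('wrist',[[320.5,33.9],[304.,155.]],.004,T4); d=h[0]-h[1]; print('holes',h,np.linalg.norm(d),np.arctan2(-d[0],d[1]),h.mean(0))
c=pix2w('wrist',np.array([[345,10],[463,27],[432,223],[324,208]])/1.25,.006,T4); print('corners',c,c.mean(0))
hd=pix2w('wrist',np.array([[384,85],[404,88],[396,163],[376,160]])/1.25,.04,T4);print('handle',hd,hd.mean(0))
print('side',np.round(pix2w('side',[[270.6,252.5],[280,298]],.006),3))
# peg
print('peg',pix2w('wrist',[[515/1.25,241/1.25]],.078,T3),'pivot',pix2w('wrist',[[452/1.25,229/1.25]],.05,T3))
```

```text
ring [[0.52418931 0.23284278 0.031     ]
 [0.54576571 0.10477776 0.031     ]] top [[0.52414011 0.23250465 0.0375    ]
 [0.54509465 0.10628182 0.0375    ]]
0.12986989665210755 yaw 0.16691249747162323 mid [0.53497751 0.16881027 0.031     ]
0.1279503662448283 yaw 0.16451190090889534 mid [0.53461738 0.16939324 0.0375    ]
stage front [[0.46445924 0.02180288 0.03      ]
 [0.67511627 0.0571903  0.03      ]] 0.21360865094573922 0.1664319980939228
holes [[ 0.47842657 -0.14422557  0.004     ]
 [ 0.46019919 -0.27230543  0.004     ]] 0.1293703513007068 -0.14136341526543073 [ 0.46931288 -0.2082655   0.004     ]
corners [[ 0.43325361 -0.1193938   0.006     ]
 [ 0.52936836 -0.13217279  0.006     ]
 [ 0.50792352 -0.29925623  0.006     ]
 [ 0.4089473  -0.28511559  0.006     ]] [ 0.4698732 -0.2089846  0.006    ]
handle [[ 0.46549045 -0.17887473  0.04      ]
 [ 0.48088398 -0.18108342  0.04      ]
 [ 0.47477034 -0.23903297  0.04      ]
 [ 0.45865922 -0.23662624  0.04      ]] [ 0.469951   -0.20890434  0.04      ]
side [[ 0.479 -0.149  0.006]
 [ 0.463 -0.273  0.006]]
peg [[0.64403195 0.06531815 0.078     ]] pivot [[0.59425732 0.06728715 0.05      ]]
```

```bash
cat >> h.py <<'E'
def Q(yaw): return (R.from_euler('z',yaw)*R.from_quat([.7071068,.7071068,0,0])).as_quat()
E
python3 - <<'E'
from h import *
c=np.array([0.4698,-0.2085]); q=Q(-0.141)
robot.move_to([*c,0.12],q); robot.servo_line([*c,0.027],rate=.12,f_stop=8)
print(monitor.read_tool_pos(),monitor.read_contact_force())
command_gripper(0.0,60); print(monitor.read_gripper_width(),monitor.read_contact_force(),monitor.read_tool_pos())
robot.servo_line([*c,0.12],rate=.12); robot.hold(.2)
print(monitor.read_contact_force(),monitor.read_wrist_torque(),monitor.read_gripper_width())
T=pose(); np.save('T5.npy',T); im=snap('wrist','w5.png'); np.save('w5.npy',im)
print(w2pix('wrist',[(T@[.065,0,.027-.006,1])[:3]],T),monitor.read_time_s())
E
```

```text
[ 0.47048125 -0.20904881  0.02770794] [ 0.45550794 -0.05589308  0.77243455]
0.015101326321647098 [-0.85259113  0.08749598  5.63458559] [ 0.46984396 -0.20854493  0.02733866]
[ 0.09391231  0.76603362 -2.57341396] [-0.00046708 -0.00616462 -0.01804057] 0.014901229896112509
[[317.42290571 121.65772797]] 10.25
```

View pics/w5.png

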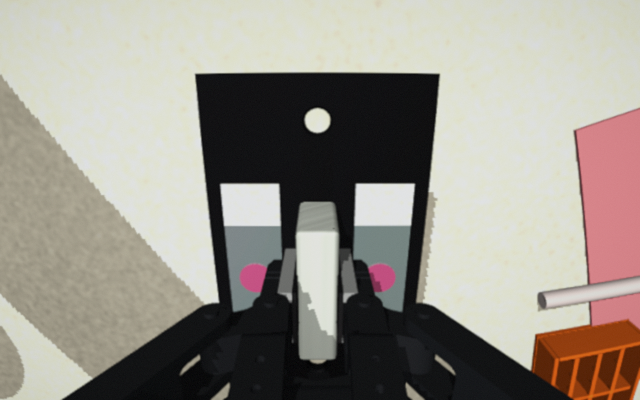

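The grasp is firm and level. The front hole shows at (317.5,120) against a predicted (317.4,121.7), so the carrier is within 1 mm of nominal in the hand. Next: carry it over the bed and hover.

Run:
```python
from h import *
yaw=.166; q=Q(yaw); m=np.array([0.5349,0.169])
# hole mid in tool: +0.0005 along tool x (stage y)
ys=np.array([-np.sin(yaw),np.cos(yaw)]); t=m-0.0005*ys
robot.servo_line([0.4698,-0.2085,0.16],rate=.3)
robot.move_to([*t,0.14],q); robot.servo_line([*t,0.077],rate=.1); robot.hold(.3)
print(monitor.read_tool_pos(),t,monitor.read_contact_force(),monitor.read_wrist_torque())
T=pose(); np.save('T6.npy',T); im=snap('wrist','w6.png'); np.save('w6.npy',im)
snap('side','s6.png')
cv2.imwrite('pics/w6z.png',cv2.resize(im[90:150,270:370],(800,480),interpolation=cv2.INTER_NEAREST)[:,:,::-1])
print(w2pix('wrist',[[0.5242,.2328,.0375],[.5242,.2328,.031]],T),monitor.read_time_s())
```

```text
[0.53535373 0.16862394 0.07757115] [0.53498262 0.16850687] [-0.04018276 -0.10246392 -2.50104497] [-0.05445777  0.04109124 -0.00791101]
[[316.13668277 116.24263249]
 [316.18099475 114.75371321]] 13.1417
```

View pics/w6.png

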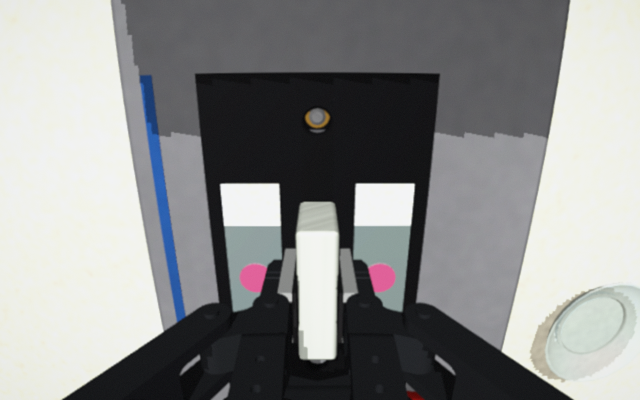

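View pics/w6z.png

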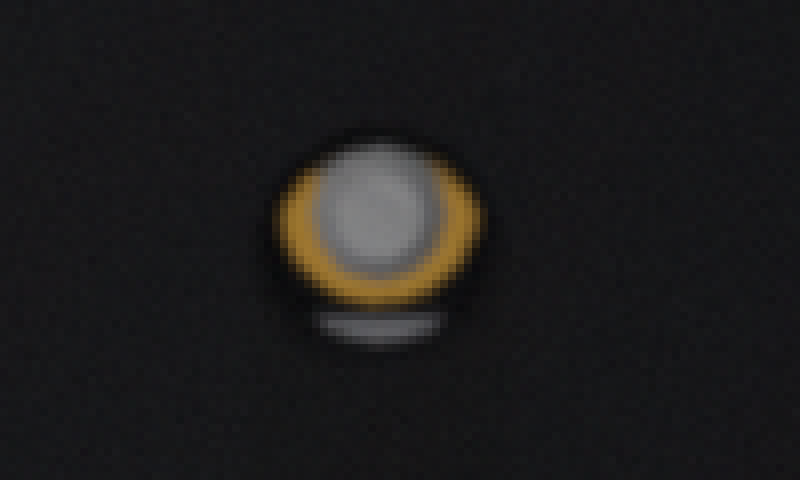

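View pics/s6.png

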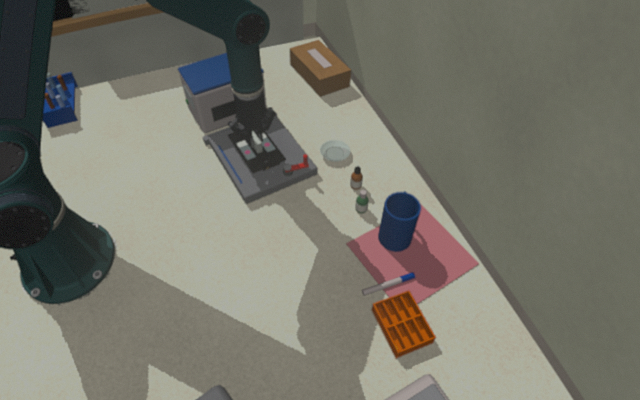

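Run:
```python
from h import *
T=np.load('T6.npy')
h=pix2w('wrist',[[317.0,119.4]],T[2,3]-.021,T)[0]; 
for (uv,z) in [((316.65,116.0),.0375)]:
    p=pix2w('wrist',[uv],z,T)[0]; d=(p-h)[:2]; y=.166
    print(h,p,'stage dx,dy (mm)',1000*(d@[np.cos(y),np.sin(y)]),1000*(d@[-np.sin(y),np.cos(y)]))
print(T[:3,2])
```

```text
[0.52448507 0.23365854 0.05657115] [0.52441837 0.2329504  0.0375    ] stage dx,dy (mm) -0.18279337470330204 -0.6873793023358402
[ 1.08054822e-03  1.91878432e-04 -9.99999398e-01]
```

Seen through the hole, the pin is only about 0.2 mm and 0.7 mm off in stage x and y. I'll correct for that and lower gently.

Run:
```python
from h import *
y=.166; X=np.array([np.cos(y),np.sin(y)]); Y=np.array([-np.sin(y),np.cos(y)])
t=np.array([.53498,.16851])-.0002*X-.0007*Y
f0=monitor.read_contact_force()
robot.servo_line([*t,0.068],rate=.03,f_stop=8)
r=robot.servo_line([*t,0.0555],rate=.02,f_stop=6); robot.hold(.2)
print(r,monitor.read_tool_pos(),monitor.read_contact_force()-f0,monitor.read_wrist_torque(),monitor.read_time_s())
T=pose(); im=snap('wrist','w7.png')
```

```text
True [0.53482999 0.16776777 0.05733361] [-1.72953313  0.07292197  7.52704166] [-0.00084955  0.06398415  0.06223418] 14.325
```

View pics/w7.png

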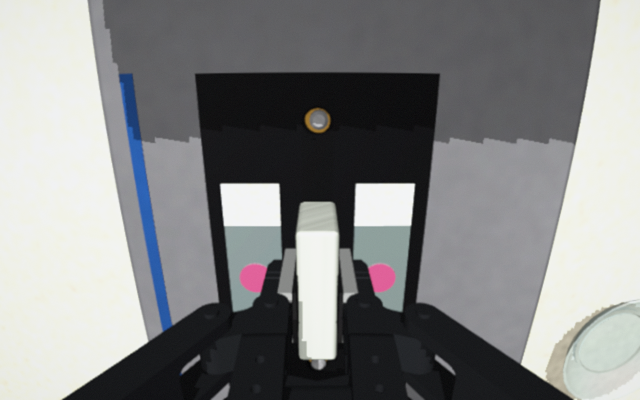

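It made contact at TCP z = 57.3 mm, exactly the flat-on-bed height, and the pin is in the hole at (317,120). Next: release, rise and check.

Run:
```python
from h import *
command_gripper(0.05); robot.hold(.2)
p=monitor.read_tool_pos(); print(p,monitor.read_contact_force())
robot.servo_line([p[0],p[1],0.15],rate=.15)
y=.166;Y=np.array([-np.sin(y),np.cos(y)])
a=np.array(p[:2])-0.08*Y
robot.move_to([*a,0.28],Q(y)); robot.hold(.2)
T=pose(); np.save('T8.npy',T); im=cams.snapshot('wrist'); np.save('w8.npy',im); cv2.imwrite('pics/w8.png',cv2.resize(im,(800,500),interpolation=cv2.INTER_CUBIC)[:,:,::-1])
for t in ['clamp_peg','clamp']: print(t,[(round(d['score'],2),np.round(d['rect']).tolist()) for d in spotter.outline_of('wrist',t)[:2]])
print(monitor.read_time_s())
```

```text
[0.53373631 0.1675925  0.05648349] [0.95465453 0.16861976 0.17519134]
clamp_peg [(0.9, [387.0, 196.0, 66.0, 34.0])]
clamp [(0.98, [386.0, 195.0, 66.0, 30.0])]
16.7917
```

View pics/w8.png

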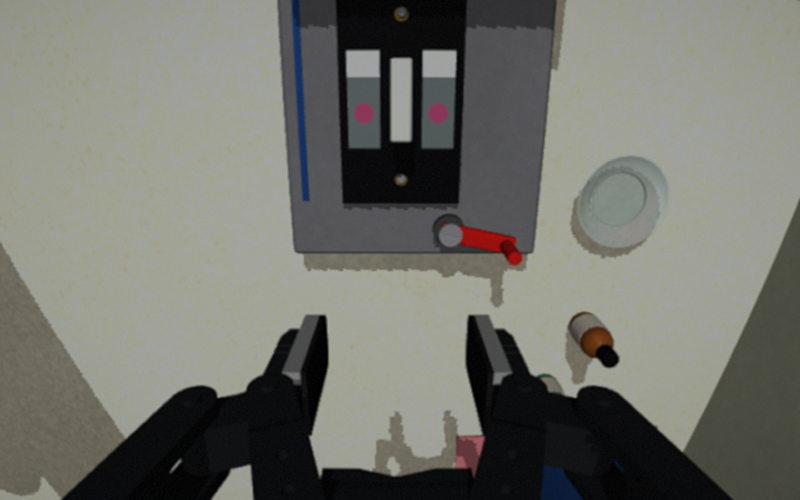

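w8 shows both pins through the holes at (401,14) and (401,180), and the carrier flat and square. The clamp is still open, with its peg top at (515,257). I'll cage the peg between loosely closed fingers and follow the arc.

Run:
```python
from h import *
T=np.load('T8.npy'); y=.166; X=np.array([np.cos(y),np.sin(y)]); Y=np.array([-np.sin(y),np.cos(y)])
h=pix2w('wrist',np.array([[401,14],[401,180]])/1.25-.4,.0365,T); print('pins',h,h.mean(0))
pg=pix2w('wrist',[[515/1.25-.4,257/1.25-.4]],.078,T)[0]
pt=pix2w('wrist',[[451/1.25-.4,235/1.25-.4]],.05,T)[0]
bc=np.array([.5475,.1727]); pv=bc+.03*X-.11*Y
print('peg',pg,'pivot seen',pt,'pivot calc',pv)
for o in (pv,pt[:2],(pv+pt[:2])/2):
    d=pg[:2]-o; print(np.linalg.norm(d),np.arctan2(d[1],d[0])-y)
print('droppers',pix2w('wrist',np.array([[580,318],[545,380]])/1.25,.03,T),'dish',pix2w('wrist',np.array([[577,205],[665,215]])/1.25,.008,T))
print(monitor.read_q())
for a in np.linspace(-.3,1.6,6):
    u=np.array([np.cos(a+y),np.sin(a+y)]); print(a,ik([*(pv+.05*u),.068],Q(a+y-np.pi/2)))
```

```text
pins [[0.5236885  0.23112996 0.0365    ]
 [0.54532539 0.10425405 0.0365    ]] [0.53450695 0.16769201 0.0365    ]
peg [0.64344778 0.06651092 0.078     ] pivot seen [0.59433317 0.06768573 0.05      ] pivot calc [0.59526386 0.06916926]
0.04825719872579544 -0.22111478878625623
0.04912866034850119 -0.18991516508340833
0.04868700531900932 -0.2053753700117267
droppers [[ 7.39080670e-01  1.52362430e-04  3.00000000e-02]
 [ 7.25340054e-01 -7.41590749e-02  3.00000000e-02]] dish [[0.71262031 0.10364095 0.008     ]
 [0.80107786 0.10936727 0.008     ]]
[ 3.70070751e-02  2.63747153e-01  1.56446678e+00  1.36301277e-04
  1.31543109e+00 -1.29814023e-01]
-0.3 [-9.94687623e-03  6.13673766e-01  1.56382303e+00 -4.44089210e-16
  9.64095854e-01  1.69484945e+00]
0.08000000000000002 [ 1.93103238e-02  6.14827143e-01  1.56128076e+00 -4.44089210e-16
  9.65484750e-01  1.34410665e+00]
0.46 [ 4.63514573e-02  6.08729796e-01  1.57472015e+00 -4.44089210e-16
  9.58142704e-01  9.91147784e-01]
0.8400000000000001 [ 6.79705422e-02  5.96179915e-01  1.60237921e+00 -4.44089210e-16
  9.43033533e-01  6.32766869e-01]
1.22 [ 8.12009530e-02  5.78831629e-01  1.64060923e+00 -4.44089210e-16
  9.22151794e-01  2.65997280e-01]
1.6 [ 8.36177270e-02  5.59011761e-01  1.68428257e+00 -4.44089210e-16
  8.98298326e-01 -1.11585946e-01]
```

```bash
cat > sw.py <<'E'
from h import *
y=.166; pv=np.array([.5945,.068])
def P(a,r=.0495): 
    return [*(pv+r*np.array([np.cos(a+y),np.sin(a+y)]))]
def qa(a): return Q(a+y-np.pi/2)
E
python3 - <<'E'
from sw import *
command_gripper(.036)
a=-.205
robot.move_to([*P(a),.13],qa(a))
print(robot.servo_line([*P(a),.068],rate=.08,f_stop=6),monitor.read_tool_pos(),monitor.read_contact_force())
command_gripper(.018,20); print('w',monitor.read_gripper_width(),monitor.read_contact_force())
f0=monitor.read_contact_force()
for a in np.linspace(-.205,1.60,13)[1:]:
    r=robot.servo_line([*P(a),.068],rate=.05,rotation=qa(a),f_stop=8)
    if r: print('stop',a); break
print(a,monitor.read_tool_pos(),monitor.read_contact_force(),monitor.read_time_s())
snap('side','s9.png'); snap('wrist','w9.png')
E
```

```text
False [0.64439742 0.06605888 0.06831857] [ 0.0685215  -0.90713319  0.1293266 ]
w 0.018160955546683583 [-0.61351611  0.52033244 -0.14541183]
1.6 [0.58506444 0.11651119 0.06799575] [ 0.42812349 -0.85373957 -0.30602064] 23.4583
```

View pics/w9.png

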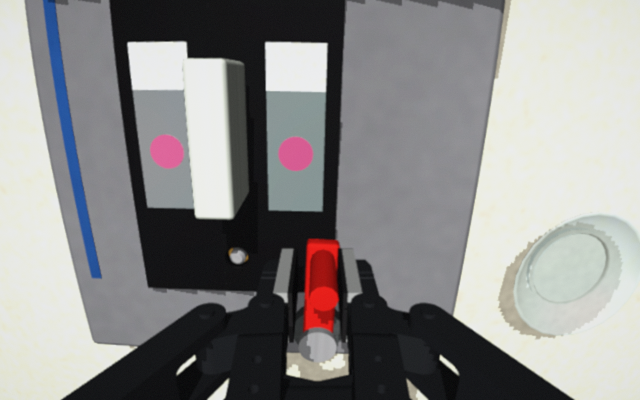

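Clamp arm is between the jaws, over the carrier's edge, with no stop force yet. I'll push on to the end stop.

Run:
```python
from sw import *
for a in (1.64,1.68,1.72,1.76):
    r=robot.servo_line([*P(a),.068],rate=.03,rotation=qa(1.6),f_stop=6)
    print(a,r,monitor.read_contact_force())
    if r: break
p=monitor.read_tool_pos(); print(p)
# relax back toward peg centre, open, lift
b=P(1.571); robot.servo_line([*b,.068],rate=.03); 
command_gripper(.036); robot.servo_line([*b,.13],rate=.1)
yy=.166;Y=np.array([-np.sin(yy),np.cos(yy)])
robot.move_to([*(np.array([.5345,.168])-.08*Y),.28],Q(yy)); robot.hold(.3)
np.save('T10.npy',pose())
im=cams.snapshot('wrist'); np.save('w10.npy',im); cv2.imwrite('pics/w10.png',cv2.resize(im,(800,500),interpolation=cv2.INTER_CUBIC)[:,:,::-1])
snap('scene','sc10.png'); print(monitor.read_contact_force(),monitor.read_time_s())
```

```text
1.64 False [0.6475138  0.76517693 0.00305378]
1.68 False [ 5.47653722  2.98508703 -3.86132015]
1.72 False [ 8.1643762   3.20099354 -6.80585692]
1.76 False [12.30016914  6.47221134 -9.62818499]
[0.58271911 0.1157345  0.06871368]
[ 0.66995035  0.25567441 -0.19065428] 27.175
```

View pics/w10.png

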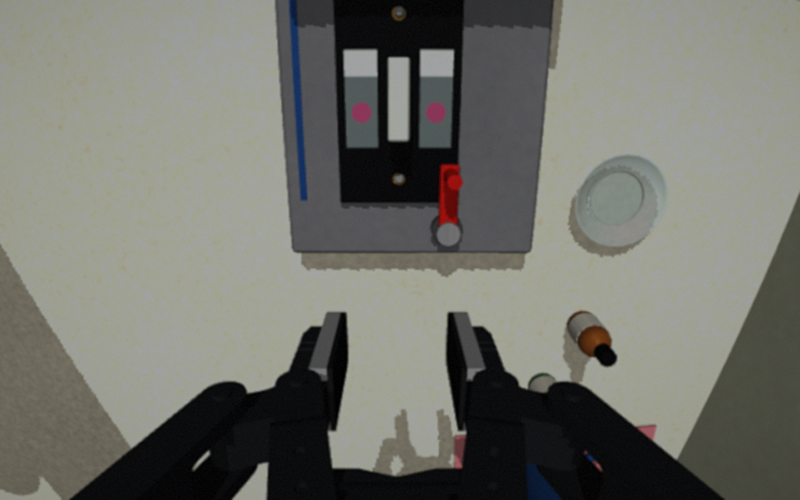

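View pics/sc10.png

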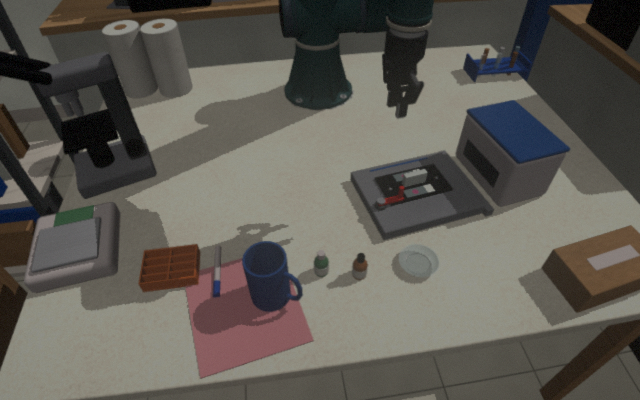

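Run:
```python
from sw import *
T=np.load('T10.npy')
pg=pix2w('wrist',[[454/1.25-.4,182/1.25-.4]],.078,T)[0]
d=pg[:2]-pv; print(pg,np.linalg.norm(d),np.arctan2(d[1],d[0])-y)
e=pix2w('wrist',np.array([[441,166],[459,166],[441,215],[459,215]])/1.25-.4,.046,T); 
d=(e[0]+e[1]-e[2]-e[3])[:2]; print(np.arctan2(d[1],d[0])-y)
robot.close_job()
```

```text
[0.58525732 0.1166914  0.078     ] 0.04956087059904962 1.5923860766251834
1.6068623446465828
the job is handed in; nothing more can be done
```

The carrier is seated over both locating pins, the clamp arm is swung round to its end stop, and I handed the job in at about 27 s of the 72 s allowed. No verdict is reported, so what follows is from my own checks.

- **Placing the carrier:** I gripped it by the handle and hovered it over the bed. Seen through the hole, the pin was under 1 mm off, so I corrected for that and lowered gently. No sliding search was needed. It touched down at the flat-on-bed height with about 7.5 N.
- **Closing the clamp:** I caged the peg loosely between the fingers and followed the arc, then pushed about 14 N sideways (about 17 N in all) against the end stop. That is more than the 6 N stop I had set. The stop did not trip because the push built up over several small moves, each under 6 N.
- **Last checks:** In the final pictures both pins show in the holes, and the carrier lies flat and square. The clamp measures 1.59–1.61 rad against the 1.571 end stop, which is within measuring error. The gripper is clear with no contact force, and the other things look unmoved by eye. No final check failed.

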